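# Find the flange bearing that drags and set it aside for rework

## Task

Three drive hubs on flange bearings stand in the plywood rack, and one of the bearings runs stiff. With every unit still in its pocket, push each hub round by about a quarter turn, feeling how hard it turns, and leave it turned; then lift the stiff unit out and seat it fully home, flange down, in the free pocket of the red rework tray. Leave the two free-running units in the rack, handle the bearings gently without leaning on them or dropping or forcing them into a pocket, and do not disturb the other things on the bench.

Things in the scene. Friction and masses are not known exactly. Their poses are not given: they have to be found in the camera images.
- rack: Fixed plywood test rack, 120 x 376 x 16 mm (x, y, z), with three square pockets in a row along its y, each 93 mm wide and 12 mm deep with a 3 mm chamfer round the mouth. A bearing unit stands loose in each; the pocket keeps its housing from turning. Origin: centre of the rack's underside, on the bench.
- pocket_left (a point): Centre of the floor of the rack's left pocket (125 mm along the rack's y), 4 mm above the bench, axes as the rack's. The unit in it stands within 1 mm of centre (1.5 mm play on each side), square to the pocket. At the start the hub's two pins lie along the rack's x, within 0.3 rad.
- pocket_middle (a point): The same for the middle pocket. Unit (0.9 kg, all three alike), heights over its underside: green housing, 90 x 90 x 12 mm square flange, boss to 24 mm; on it turns the steel hub: drive plate 100 mm across, 26 to 34 mm; two upright brass drive pins 12 mm across, 34 to 50 mm, each 40 mm from the axis; central spigot 32 mm across, 34 to 84 mm, to be gripped from above for lifting.
- pocket_right (a point): The same for the right pocket (-125 mm along the rack's y). A hub turns endlessly either way and stays where it is left. The stiff one, in any of the pockets, takes about 0.20 N m to turn (5 N at a drive pin); the others 0.03 N m or less (under 1 N at a pin). Lifted by its spigot, the stiff unit's own drag keeps its housing from swinging round.
- tray: Fixed red rework tray, 260 x 125 x 16 mm (x, y, z), with two square pockets 95 mm wide and 12 mm deep, at x = -62.5 mm (free) and x = +62.5 mm (already holding a stripped housing). Origin: centre of its underside, on the bench.
- free_pocket (a point): Centre of the floor of the tray's free pocket (95 mm square, 12 mm deep, 3 mm chamfer), 4 mm above the bench; axes as the tray's. A unit seated fully home stands on this floor. The pocket is square, so the unit may go in at any quarter turn.
- stripped: Bystander: a green housing without a hub (90 x 90 x 24 mm) in the tray's other pocket. Origin: centre of its underside.
- spanner: Bystander: steel spanner 170 mm long, lying behind the rack along the rack's length. Origin: on its underside, near the middle.
- race: Bystander: plain steel bearing, ring 52 mm across and 15 mm high, lying flat in front of the rack. Origin: centre of its underside.
- grease: Bystander: amber jar with black lid, 68 mm across and 85 mm high. Origin: centre of its underside.
- tape: Bystander: roll of brown tape lying flat, 100 mm across and 48 mm high. Origin: centre of its underside.
- glue: Bystander: small white bottle, 32 mm across and 75 mm high. Origin: centre of its underside.
- bolts: Bystander: open blue plastic box 100 x 130 x 45 mm. Origin: centre of its underside.
- thermometer: Bystander: yellow and black hand-held thermometer lying on its side, about 240 mm long and 40 mm high, at the left of the tray. Origin: on its underside, near the middle.

How it is judged:
By the outcome, as a careful person would: the job done as asked, in the order asked, and still so for the second after the job is handed in, with the robot touching nothing.
It also fails if it takes over 72 s, if anything falls off the work surface, if the arm or the gripper's body presses on something with over 40 N, if the wrist force passes 120 N, or if a joint passes its speed limit or range.

## Robot

A 7-joint arm with a two-finger parallel gripper is mounted at the origin on the work surface. World frame = base frame: x ahead of the robot, y to its left, z up, the work surface at z = 0. Lengths are in m, angles in rad, forces in N, time in s.
With the tool pointing down it reaches from about 0.425 to 0.875 m from the base axis. Payload 8.4 kg.
Tool frame: the origin (TCP) lies where the fingers leave the gripper's body, on its centre line; the fingertips stand 70 mm ahead of it and the grasp point (between the pads) lies 51 mm ahead of it; z points along the fingers, y is the line along which they close (so a half turn about z gives the same grasp; the last joint's range is limited). The gripper opens to 87 mm and grips with 3 to 60 N. Pads are 19 mm wide; open, the fingers measure 117 mm over their backs; the gripper's body (75 mm by 190 mm) begins 51 mm behind the grasp point.
Start: joints at [-1.22, 0.333, 0.04, 1.465, -0.013, 1.343, -0.059], TCP at [0.283, 0.585, 0.292] pointing down, gripper open.
Joint ranges: [-2.58, 2.58], [-0.38, 2.09], [-1.3, 1.39], [0.25, 2.4], [-1.5, 4.64], [0.08, 2.09], [-2.65, 2.65]. Speed limits (rad/s): [2.22, 2.22, 2.79, 2.79, 3.14, 3.14, 3.14].

## Interface

Orientations are given as a rotation vector (axis times angle).
In Python, from rig import * gives the robot as it stands.
- The arm moves only by the tool apply_moves, never from a script. Its argument "rows" is text: rows parted by semicolons, each of 4 numbers parted by spaces: the shift along the tool's x, y, z scaled (see below), then the turn about the tool's z scaled (see below). A call has 1 to 12 rows; each row is the pose to reach, as a shift and turn from the pose commanded when the call began, along the tool's axes at that moment; what a row does not reach only later rows make up. The controller multiplies each number of a shift by 0.2 m and each number of a turn by 45 degrees. A row lasts 1/10 s, in which the tool goes at most 50 mm and 8.59 degrees, less where a joint would pass 70% of its speed; a pose out of reach is approached as far as the arm can. A call with a number of a shift or a turn outside -1 to 1 is refused whole. A call with a gripper value outside its range is refused whole. "hand" is the gripper command: -1 is fully open, 1 is shut, values between are in proportion, set as the call begins (left out, the last holds). The fingers move at their own pace and stop on an object; the grip force is fixed at half the most. Time passes only in rows, so rows that repeat a pose let the fingers close. It gives the time, the measured TCP pose, the force, the opening and the grip force at its end, in the units of the state.
- state(): the state, without advancing time (a new reading comes with each control period).
- grab_frame(name): name is "side" or "top" or "wrist"; returns a dict with "color" (384x512x3 uint8, red, green, blue), "K" (3x3 intrinsics, pixels), "cam_to_world" (4x4, takes a point from camera to world coordinates). Camera axes: x right, y down, z forward; pixel columns grow to the right and rows downward; lengths in m; the calibration is good to about 2 mm. A picture is of the moment at which its call begins. There is no depth.
- job_done(): hands the job in; it is judged then, once.
The state is a dict: "t": time; "joints": joint angles; "dq": joint speeds; "joint_torque": joint torques, N m; "tcp_pos": TCP position; "orientation": TCP orientation; "force": force on the tool from outside, world axes, zero at the start; "torque": the same for the moment, N m; "grip_width": opening from 0.0 (shut) to 1.0 (fully open); "grasp_force": force on a finger pad.
Only numpy, scipy, OpenCV 4.12 (cv2) and the standard library are available. Lean on these libraries where they do the work, as an engineer would, in place of code of your own. Each camera call takes 0.05 s, during which the arm holds its last target. There are 200 camera calls.

## Working session

There is one attempt and no reset: what is moved stays moved. The work goes in short steps, Python scripts to look and compute and a tool call to move; the robot and the scene stay as the last step left them, time stands still between calls to the robot, and variables do not carry over. Pictures are saved under pics/ and viewed, at most 10 in all, crops included, and the job is handed in when it is done.

Besides the shell and the picture viewer there is one more tool, called after "Emit:" by a JSON object that holds its "method" and its "body". apply_moves: Moves the arm, as the interface text tells. Its arguments: {"type":"object","properties":{"rows":{"type":"string"},"hand":{"type":"number"}},"required":["rows"]}

```bash
mkdir -p pics
python3 - <<'E'
from rig import *
import cv2,numpy as np
for n in ("top","side"):
    f=grab_frame(n); cv2.imwrite(f"pics/{n}0.png",cv2.resize(f["color"][:,:,::-1],(800,600),interpolation=cv2.INTER_CUBIC))
    np.savez(f"{n}.npz",K=f["K"],T=f["cam_to_world"],c=f["color"]); print(n,f["K"].tolist(),np.round(f["cam_to_world"],4).tolist())
print(state())
E
```

```text
top [[381.4976448168078, 0.0, 260.2017397214927], [0.0, 381.4976448168078, 189.2229404660238], [0.0, 0.0, 1.0]] [[-0.0014, -0.9942, 0.1071, 0.4496], [-0.9997, 0.004, 0.0232, -0.0214], [-0.0235, -0.1071, -0.994, 1.0995], [0.0, 0.0, 0.0, 1.0]]
side [[468.32251647425375, 0.0, 253.7778587695592], [0.0, 468.32251647425375, 184.61194245822682], [0.0, 0.0, 1.0]] [[0.9191, -0.2999, 0.2554, 0.1863], [-0.3938, -0.7125, 0.5807, -0.9068], [0.0079, -0.6344, -0.773, 1.2168], [0.0, 0.0, 0.0, 1.0]]
{'t': 0.1, 'joints': array([-1.22018086,  0.33384775,  0.03987046,  1.46617992, -0.01337443,
        1.34330696, -0.05849862]), 'dq': array([-0.00154248, -0.00067665,  0.00117839, -0.0017186 ,  0.00128236,
       -0.00242645,  0.00043188]), 'joint_torque': array([ 4.29780557e-03, -6.57813907e+01,  1.34010695e+00, -4.04706430e+01,
       -5.95679856e-02,  4.10285010e-02,  8.85265467e-05]), 'tcp_pos': array([0.28250117, 0.58504002, 0.29144469]), 'orientation': array([-7.00588769e-01, -3.06226443e+00,  2.29582425e-03]), 'force': array([-0.16062745,  0.48928069, -0.08647129]), 'torque': array([-0.00751921,  0.03227388, -0.00792117]), 'grasp_force': 0.0, 'grip_width': 1.0012791549269933}
```

View pics/top0.png

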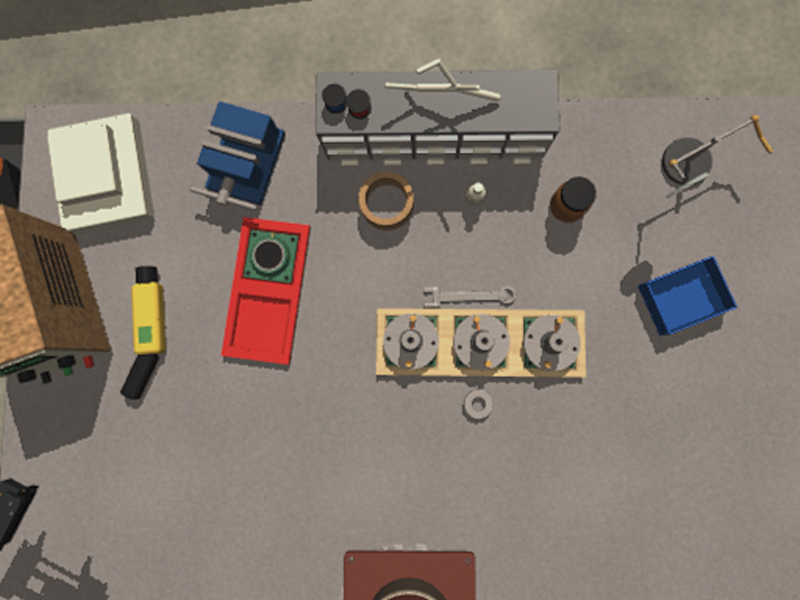

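View pics/side0.png

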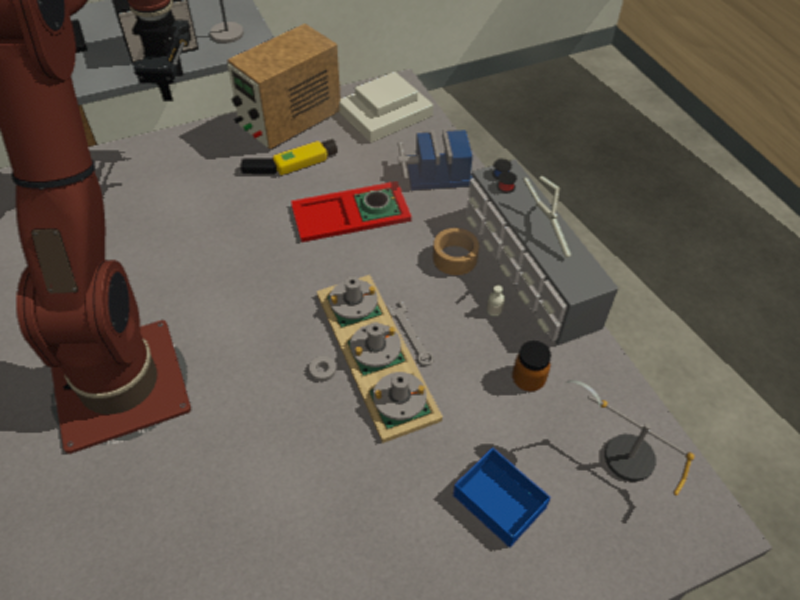

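The top view shows the rack centred near (481,343), the hub pins lying roughly along the image vertical (rack x), and the red tray near (266,291) with its free pocket at the lower end. I'll enlarge both.

Run:
```python
import cv2,numpy as np
c=np.load("top.npz")["c"][:,:,::-1]
cv2.imwrite("pics/rack.png",cv2.resize(c[192:246,236:380],None,fx=5.5,fy=5.5,interpolation=cv2.INTER_CUBIC))
cv2.imwrite("pics/tray.png",cv2.resize(c[136:238,136:206],None,fx=5.5,fy=5.5,interpolation=cv2.INTER_CUBIC))
```

```text
(no output)
```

View pics/rack.png

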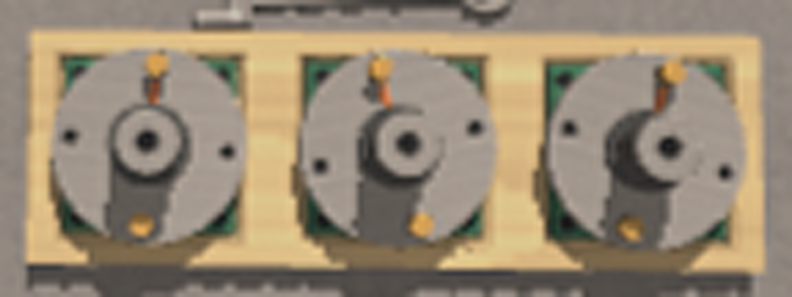

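View pics/tray.png

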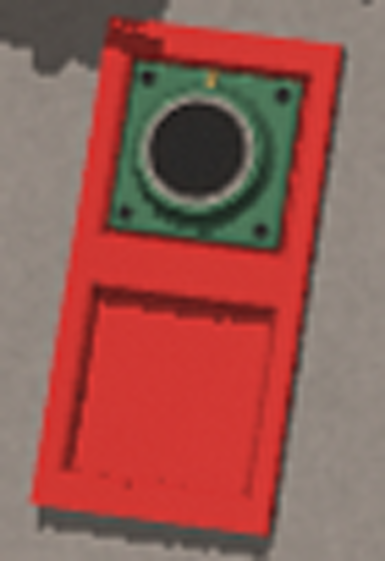

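Rack crop: plywood corners (30,32),(760,38),(764,270),(27,264). Spigot tops are at (147,141),(408,143),(670,147), and the pin tops at (156,64)/(141,224), (380,68)/(422,224) and (673,72)/(629,228). Tray crop: corners (110,18),(343,45),(270,535),(33,502), with the free pocket in the lower half.

```bash
cat > h.py <<'E'
import numpy as np
def px2w(name,uv,z):
    d=np.load(name+".npz"); uv=np.atleast_2d(uv)
    r=(d["T"][:3,:3]@np.linalg.inv(d["K"])@np.c_[uv,np.ones(len(uv))].T).T
    o=d["T"][:3,3]; return o+r*((z-o[2])/r[:,2])[:,None]
def crop(p,ox,oy,s=5.5): return (np.atleast_2d(p)+.5)/s-.5+[ox,oy]
E
python3 - <<'E'
from h import *
np.set_printoptions(precision=4,suppress=True)
def w(p,z,ox=236,oy=192): return px2w("top",crop(p,ox,oy),z)
R=w([(30,32),(760,38),(764,270),(27,264)],.016); print("rack",R[:,:2].tolist(),R.mean(0), "len",np.linalg.norm(R[0]-R[1]),np.linalg.norm(R[2]-R[3]),np.linalg.norm(R[0]-R[3]),np.linalg.norm(R[1]-R[2]))
e=(R[0]-R[1]+R[3]-R[2])[:2]; yaw=np.arctan2(-e[0],e[1]); e=e/np.linalg.norm(e);print("yaw",yaw)
for i in(1,0,-1): print("pocket",R.mean(0)[:2]+e*.125*i)
print("spig",w([(147,141),(408,143),(670,147)],.088))
print("plate",w([(149,146),(398,146),(646,150)],.038))
P=w([(156,64),(141,224),(380,68),(422,224),(673,72),(629,228)],.054)
for a,b in zip(P[::2],P[1::2]): d=a-b; print("pins",a,b,(a+b)/2,np.linalg.norm(d),np.arctan2(d[1],d[0]))
T=w([(110,18),(343,45),(270,535),(33,502)],.016,136,136); c=T.mean(0)[:2]
x=((T[0]+T[1])-(T[2]+T[3]))[:2]; print("tray",c,np.linalg.norm(T[0]-T[1]),np.linalg.norm(T[2]-T[3]),np.linalg.norm(x)/2,"yaw",np.arctan2(x[1],x[0]))
x/=np.linalg.norm(x); print("free",c-.0625*x,"stripped by c",c+.0625*x)
E
```

```text
rack [[0.5431106211599819, 0.05865568776716303], [0.5387083063941285, -0.3175080588851671], [0.4203689941520133, -0.3156091427989593], [0.42372504230216945, 0.05972568908469706]] [ 0.4815 -0.1287  0.016 ] len 0.376189506327351 0.3753498355991631 0.11939037374107878 0.11835454661414277
yaw -0.01032348898757705
pocket [ 0.4828 -0.0037]
pocket [ 0.4815 -0.1287]
pocket [ 0.4802 -0.2537]
spig [[ 0.4841 -0.0032  0.088 ]
 [ 0.4828 -0.1284  0.088 ]
 [ 0.4807 -0.2534  0.088 ]]
plate [[ 0.4833 -0.0034  0.038 ]
 [ 0.483  -0.1287  0.038 ]
 [ 0.4807 -0.2528  0.038 ]]
pins [ 0.5236 -0.0072  0.054 ] [0.4442 0.0004 0.054 ] [ 0.4839 -0.0034  0.054 ] 0.07972173318906689 -0.09581450275821728
pins [ 0.5212 -0.1187  0.054 ] [ 0.444  -0.1383  0.054 ] [ 0.4826 -0.1285  0.054 ] 0.07964999016662266 0.24876997788254424
pins [ 0.5188 -0.2637  0.054 ] [ 0.442  -0.2399  0.054 ] [ 0.4804 -0.2518  0.054 ] 0.08044509821938738 -0.2997470349001746
tray [0.5795 0.2635] 0.12531140864296667 0.1248423295542245 0.2584688603554152 yaw -0.12919526889268387
free [0.5175 0.2715] stripped by c [0.6415 0.2554]
```

```bash
cat >> h.py <<'E'
def goto(x,y,z,head):
    from rig import state
    from scipy.spatial.transform import Rotation as Ro
    s=state(); R=Ro.from_rotvec(s["orientation"]).as_matrix()
    d=R.T@(np.array([x,y,z])-s["tcp_pos"]); h=np.degrees(np.arctan2(R[1,1],R[0,1]))
    t=(h-head+180)%360-180
    print("t",round(s["t"],2),"pos",s["tcp_pos"].round(4),"head",h.round(2),"tilt",(R[:,2]).round(4),"j7",s["joints"][6].round(3),"F",s["force"].round(2),"M",s["torque"].round(3),"tau7",s["joint_torque"][6].round(3))
    print("rowunits",(d/.2).round(4),"turn",t.round(2),"deg ->",(t/45).round(4))
E
python3 -c "
from h import *
goto(.4836,-.0034,.20,30)"
```

```text
t 0.1 pos [0.2825 0.585  0.2914] head 64.23 tilt [-5.0e-04 -1.4e-03 -1.0e+00] j7 -0.058 F [-0.16  0.49 -0.09] M [-0.008  0.032 -0.008] tau7 0.0
rowunits [-2.1847 -2.2117  0.4607] turn 34.23 deg -> 0.7606
```

Emit:
{"method": "apply_moves", "body": {"rows": "-0.98 -0.98 0 0;-0.98 -0.98 0 0;-0.98 -0.98 0 0;-0.98 -0.98 0 0;-0.98 -0.98 0 0;-0.98 -0.98 0 0", "hand": -0.56}}

```text
t: 0.7
tcp_pos: [0.3753, 0.3194, 0.2922]
orientation: [0.707, 3.061, -0.001]
force: [0.6, 0.1, 1.0]
grip_width: 0.785
grasp_force: 0.0
```

Emit:
{"method": "apply_moves", "body": {"rows": "-0.98 -0.98 0 0;-0.98 -0.98 0 0;-0.98 -0.98 0 0;-0.98 -0.98 0 0;-0.98 -0.98 0 0;-0.98 -0.98 0 0;-0.98 -0.98 0 0"}}

```text
t: 1.4
tcp_pos: [0.4659, 0.0575, 0.2923]
orientation: [0.711, 3.06, -0.001]
force: [-1.3, 0.7, -0.9]
grip_width: 0.782
grasp_force: 0.0
```

Emit:
{"method": "apply_moves", "body": {"rows": "-0.22 -0.25 0.46 0.2;-0.22 -0.25 0.46 0.4;-0.22 -0.25 0.46 0.6;-0.22 -0.25 0.46 0.76;-0.22 -0.25 0.46 0.76;-0.22 -0.25 0.46 0.76;-0.22 -0.25 0.46 0.76"}}

```text
t: 2.1
tcp_pos: [0.4832, -0.0015, 0.2006]
orientation: [1.564, 2.724, 0.001]
force: [-0.1, -0.3, -0.8]
grip_width: 0.78
grasp_force: 0.0
```

```bash
python3 -c "
from h import *
goto(.4836,-.0034,.115,30)"
```

```text
t 2.1 pos [ 0.4832 -0.0015  0.2006] head 30.29 tilt [ 5.e-04  3.e-04 -1.e+00] j7 0.479 F [-0.09 -0.28 -0.76] M [-0.054 -0.02   0.04 ] tau7 0.016
rowunits [-0.0091 -0.0031  0.4279] turn 0.29 deg -> 0.0065
```

Emit:
{"method": "apply_moves", "body": {"rows": "-0.009 -0.003 0.2 0;-0.009 -0.003 0.3 0;-0.009 -0.003 0.37 0;-0.009 -0.003 0.41 0;-0.009 -0.003 0.428 0;-0.009 -0.003 0.428 0;-0.009 -0.003 0.428 0"}}

```text
t: 2.8
tcp_pos: [0.4839, -0.004, 0.1154]
orientation: [1.569, 2.721, 0.001]
force: [-0.1, -0.2, -0.3]
grip_width: 0.781
grasp_force: 0.0
```

Run:
```python
from h import *
from rig import *
import cv2
goto(.4836,-.0034,.115,-73)
f=grab_frame("side"); c=f["color"][150:310,170:310,::-1]
cv2.imwrite("pics/s1.png",cv2.resize(c,None,fx=3.7,fy=3.7,interpolation=cv2.INTER_CUBIC))
```

```text
t 2.8 pos [ 0.4839 -0.004   0.1154] head 30.06 tilt [ 1.1e-03  3.0e-04 -1.0e+00] j7 0.562 F [-0.11 -0.17 -0.33] M [-0.039  0.036  0.023] tau7 0.025
rowunits [0.0036 0.0002 0.0019] turn 103.06 deg -> 2.2901
```

View pics/s1.png

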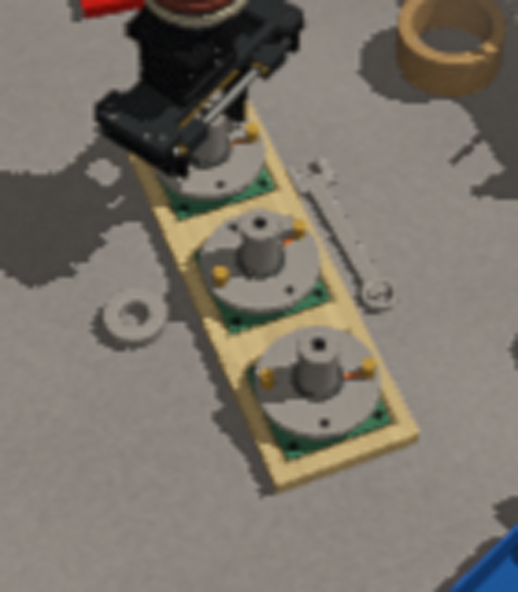

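The gripper straddles the left hub with clearance; its rear pin is free at (252,130). Now I push it.

Emit:
{"method": "apply_moves", "body": {"rows": "0 0 0 0.09;0 0 0 0.18;0 0 0 0.27;0 0 0 0.36;0 0 0 0.45;0 0 0 0.54;0 0 0 0.63;0 0 0 0.72;0 0 0 0.81;0 0 0 0.9;0 0 0 1"}}

```text
t: 3.95
tcp_pos: [0.4839, -0.0038, 0.1153]
orientation: [2.494, 1.91, 0.002]
force: [0.9, 0.7, -0.1]
grip_width: 0.781
grasp_force: 0.3
```

```bash
python3 -c "
from h import *
goto(.4836,-.0034,.115,-73)"
```

```text
t 3.95 pos [ 0.4839 -0.0038  0.1153] head -15.11 tilt [ 1.2e-03  7.0e-04 -1.0e+00] j7 -0.197 F [ 0.86  0.74 -0.1 ] M [0.044 0.001 0.001] tau7 1.675
rowunits [ 0.0017 -0.0019  0.0017] turn 57.89 deg -> 1.2864
```

Emit:
{"method": "apply_moves", "body": {"rows": "0 0 0 0.09;0 0 0 0.18;0 0 0 0.27;0 0 0 0.36;0 0 0 0.45;0 0 0 0.54;0 0 0 0.63;0 0 0 0.72;0 0 0 0.81;0 0 0 0.9;0 0 0 1"}}

```text
t: 5.05
tcp_pos: [0.484, -0.0038, 0.1154]
orientation: [-3.035, -0.81, -0.002]
force: [-0.6, 1.1, 0.5]
grip_width: 0.783
grasp_force: 0.3
```

```bash
python3 -c "
from h import *
goto(.4836,-.0034,.115,-73)"
```

```text
t 5.05 pos [ 0.484  -0.0038  0.1154] head -60.11 tilt [ 1.4e-03  8.0e-04 -1.0e+00] j7 -0.943 F [-0.64  1.1   0.47] M [0.038 0.073 0.029] tau7 1.644
rowunits [-0.0006 -0.0027  0.0018] turn 12.89 deg -> 0.2865
```

Emit:
{"method": "apply_moves", "body": {"rows": "0 0 0 0.08;0 0 0 0.16;0 0 0 0.23;0 0 0 0.27;0 0 0 0.29;0 0 0 0.29;0 0 0 0.29"}}

```text
t: 5.75
tcp_pos: [0.4836, -0.0042, 0.1148]
orientation: [-3.107, -0.465, -0.001]
force: [0.1, 0.0, -0.1]
grip_width: 0.781
grasp_force: 0.3
```

```bash
python3 -c "
from h import *
goto(.4836,-.0034,.115,-65)"
```

```text
t 5.75 pos [ 0.4836 -0.0042  0.1148] head -72.97 tilt [ 3.e-04  0.e+00 -1.e+00] j7 -1.152 F [ 0.09  0.02 -0.06] M [-0.002  0.051  0.007] tau7 -0.066
rowunits [ 0.0013 -0.0036 -0.001 ] turn -7.97 deg -> -0.1771
```

Emit:
{"method": "apply_moves", "body": {"rows": "0 0 0 -0.09;0 0 0 -0.18;0 0 0 -0.18;0 0 -0.15 -0.18;0 0 -0.35 -0.18;0 0 -0.35 -0.18"}}

```text
t: 6.35
tcp_pos: [0.4857, -0.0045, 0.1887]
orientation: [-3.067, -0.678, -0.01]
force: [0.8, 0.2, 0.5]
grip_width: 0.776
grasp_force: 0.0
```

```bash
python3 -c "
from h import *
goto(.4826,-.1286,.185,-22)"
```

```text
t 6.35 pos [ 0.4857 -0.0045  0.1887] head -65.08 tilt [ 0.006   0.0021 -1.    ] j7 -1.134 F [0.75 0.23 0.51] M [-0.054  0.065 -0.041] tau7 -0.846
rowunits [-0.2756  0.5562  0.0173] turn -43.08 deg -> -0.9573
```

Emit:
{"method": "apply_moves", "body": {"rows": "-0.26 0.56 0 -0.19;-0.26 0.56 0 -0.38;-0.26 0.56 0 -0.57;-0.26 0.56 0 -0.76;-0.26 0.56 0 -0.95;-0.26 0.56 0 -0.957;-0.26 0.56 0 -0.957;-0.26 0.56 0 -0.957"}}

```text
t: 7.15
tcp_pos: [0.4836, -0.1276, 0.1844]
orientation: [-2.605, -1.755, 0.001]
force: [0.6, -0.2, -0.3]
grip_width: 0.779
grasp_force: 0.0
```

```bash
python3 -c "
from h import *
goto(.4826,-.1286,.115,-22)"
```

```text
t 7.15 pos [ 0.4836 -0.1276  0.1844] head -22.06 tilt [-4.e-04  0.e+00 -1.e+00] j7 -0.089 F [ 0.59 -0.23 -0.28] M [-0.091  0.099 -0.019] tau7 0.24
rowunits [-0.0064 -0.0028  0.3472] turn -0.06 deg -> -0.0014
```

Descend, then push the middle hub counter-clockwise (negative turn).

Emit:
{"method": "apply_moves", "body": {"rows": "-0.006 -0.003 0.15 0;-0.006 -0.003 0.25 0;-0.006 -0.003 0.32 0;-0.006 -0.003 0.347 0;-0.006 -0.003 0.347 0;-0.006 -0.003 0.347 0"}}

```text
t: 7.75
tcp_pos: [0.4832, -0.1287, 0.1159]
orientation: [2.602, 1.759, 0.001]
force: [0.7, -0.3, 0.7]
grip_width: 0.781
grasp_force: 0.0
```

Emit:
{"method": "apply_moves", "body": {"rows": "0 0 0 -0.09;0 0 0 -0.18;0 0 0 -0.27;0 0 0 -0.36;0 0 0 -0.45;0 0 0 -0.54;0 0 0 -0.63;0 0 0 -0.72;0 0 0 -0.81;0 0 0 -0.9;0 0 0 -1"}}

```text
t: 8.85
tcp_pos: [0.4835, -0.129, 0.1163]
orientation: [1.727, 2.622, 0.001]
force: [1.0, -0.8, -1.2]
grip_width: 0.784
grasp_force: 2.4
```

```bash
python3 -c "
from h import *
goto(.4826,-.1286,.115,81.5)"
```

```text
t 8.85 pos [ 0.4835 -0.129   0.1163] head 23.25 tilt [ 2.e-03 -3.e-04 -1.e+00] j7 0.753 F [ 0.98 -0.85 -1.23] M [-0.297 -0.009 -0.21 ] tau7 -1.477
rowunits [ 0.0034 -0.0033  0.0067] turn -58.25 deg -> -1.2944
```

Emit:
{"method": "apply_moves", "body": {"rows": "0 0 0 -0.09;0 0 0 -0.18;0 0 0 -0.27;0 0 0 -0.36;0 0 0 -0.45;0 0 0 -0.54;0 0 0 -0.63;0 0 0 -0.72;0 0 0 -0.81;0 0 0 -0.9;0 0 0 -1"}}

```text
t: 9.95
tcp_pos: [0.4835, -0.1289, 0.1164]
orientation: [0.592, 3.083, 0.0]
force: [0.1, -0.8, -2.2]
grip_width: 0.781
grasp_force: 2.4
```

```bash
python3 -c "
from h import *
goto(.4826,-.1286,.115,81.5)"
```

```text
t 9.95 pos [ 0.4835 -0.1289  0.1164] head 68.25 tilt [ 2.e-03 -3.e-04 -1.e+00] j7 1.5 F [ 0.14 -0.77 -2.17] M [-0.212 -0.067 -0.212] tau7 -1.5
rowunits [ 0.0046 -0.      0.0068] turn -13.25 deg -> -0.2944
```

The middle hub takes 0.21 N m, so it is the stiff one. I'll finish its turn, then do the right hub.

Emit:
{"method": "apply_moves", "body": {"rows": "0 0 0 -0.08;0 0 0 -0.16;0 0 0 -0.23;0 0 0 -0.27;0 0 0 -0.3;0 0 0 -0.3;0 0 0 -0.3"}}

```text
t: 10.65
tcp_pos: [0.4834, -0.1287, 0.1159]
orientation: [0.23, 3.132, -0.0]
force: [0.6, 0.0, 0.8]
grip_width: 0.78
grasp_force: 1.4
```

Emit:
{"method": "apply_moves", "body": {"rows": "0 0 0 0.09;0 0 0 0.18;0 0 0 0.18;0 0 -0.15 0.18;0 0 -0.35 0.18;0 0 -0.35 0.18;0 0 -0.35 0.18"}}

```text
t: 11.35
tcp_pos: [0.4833, -0.1283, 0.186]
orientation: [0.447, 3.108, 0.001]
force: [0.7, -0.0, -0.6]
grip_width: 0.78
grasp_force: 0.0
```

```bash
python3 -c "
from h import *
goto(.4805,-.2528,.185,18)"
```

```text
t 11.35 pos [ 0.4833 -0.1283  0.186 ] head 73.64 tilt [ 2.e-03  5.e-04 -1.e+00] j7 1.528 F [ 0.66 -0.03 -0.64] M [-0.013  0.001 -0.009] tau7 -0.068
rowunits [-0.1619 -0.601   0.0046] turn 55.64 deg -> 1.2365
```

Emit:
{"method": "apply_moves", "body": {"rows": "-0.162 -0.6 0 0.19;-0.162 -0.6 0 0.38;-0.162 -0.6 0 0.57;-0.162 -0.6 0 0.76;-0.162 -0.6 0 0.95;-0.162 -0.6 0 1;-0.162 -0.6 0 1"}}

```text
t: 12.05
tcp_pos: [0.4792, -0.2525, 0.1839]
orientation: [-1.604, -2.699, 0.002]
force: [-0.0, 0.5, 0.9]
grip_width: 0.781
grasp_force: 0.0
```

Emit:
{"method": "apply_moves", "body": {"rows": "0 0 0 0.15;0 0 0 0.237;0 0 0 0.237;0 0 0 0.237"}}

```text
t: 12.45
tcp_pos: [0.4796, -0.2526, 0.1848]
orientation: [-1.844, -2.542, 0.001]
force: [-0.2, -0.3, -0.6]
grip_width: 0.78
grasp_force: 0.0
```

```bash
python3 -c "
from h import *
goto(.4805,-.2528,.115,18)"
```

```text
t 12.45 pos [ 0.4796 -0.2526  0.1848] head 18.08 tilt [-9.e-04  1.e-04 -1.e+00] j7 0.898 F [-0.24 -0.32 -0.64] M [-0.068 -0.023  0.027] tau7 -0.176
rowunits [-0.0026  0.004   0.3487] turn 0.08 deg -> 0.0019
```

Emit:
{"method": "apply_moves", "body": {"rows": "0 0.004 0.15 0;0 0.004 0.25 0;0 0.004 0.32 0;0 0.004 0.347 0;0 0.004 0.347 0;0 0.004 0.347 0"}}

```text
t: 13.05
tcp_pos: [0.481, -0.2529, 0.1166]
orientation: [1.848, 2.539, 0.0]
force: [0.2, 0.2, 0.7]
grip_width: 0.777
grasp_force: 0.0
```

Emit:
{"method": "apply_moves", "body": {"rows": "0 0 0 0.09;0 0 0 0.18;0 0 0 0.27;0 0 0 0.36;0 0 0 0.45;0 0 0 0.54;0 0 0 0.63;0 0 0 0.72;0 0 0 0.81;0 0 0 0.9;0 0 0 1"}}

```text
t: 14.15
tcp_pos: [0.4812, -0.2528, 0.1169]
orientation: [2.681, 1.635, 0.002]
force: [-0.3, -0.8, 0.4]
grip_width: 0.78
grasp_force: 0.2
```

```bash
python3 -c "
from h import *
goto(.4805,-.2528,.115,-84.4)"
```

```text
t 14.15 pos [ 0.4812 -0.2528  0.1169] head -27.27 tilt [ 1.8e-03 -2.0e-04 -1.0e+00] j7 0.264 F [-0.32 -0.76  0.4 ] M [-0.154  0.111  0.056] tau7 1.532
rowunits [-0.0016 -0.0032  0.0097] turn 57.13 deg -> 1.2697
```

Emit:
{"method": "apply_moves", "body": {"rows": "0 0 0 0.09;0 0 0 0.18;0 0 0 0.27;0 0 0 0.36;0 0 0 0.45;0 0 0 0.54;0 0 0 0.63;0 0 0 0.72;0 0 0 0.81;0 0 0 0.9;0 0 0 1"}}

```text
t: 15.25
tcp_pos: [0.4814, -0.2526, 0.1169]
orientation: [3.104, 0.485, 0.003]
force: [0.7, -0.2, 0.2]
grip_width: 0.78
grasp_force: 0.2
```

Emit:
{"method": "apply_moves", "body": {"rows": "0 0 0 0.08;0 0 0 0.16;0 0 0 0.23;0 0 0 0.27;0 0 0 0.28;0 0 0 0.28;0 0 0 0.28"}}

```text
t: 15.95
tcp_pos: [0.4808, -0.2525, 0.116]
orientation: [-3.138, -0.146, -0.001]
force: [0.3, 0.0, 0.7]
grip_width: 0.78
grasp_force: 0.2
```

Emit:
{"method": "apply_moves", "body": {"rows": "0 0 0 -0.09;0 0 0 -0.18;0 0 0 -0.18;0 0 -0.15 -0.18;0 0 -0.35 -0.18;0 0 -0.6 -0.18;0 0 -0.6 -0.18;0 0 -0.6 -0.18"}}

```text
t: 16.75
tcp_pos: [0.4811, -0.2525, 0.2367]
orientation: [-3.12, -0.365, -0.003]
force: [-0.3, 0.1, -0.4]
grip_width: 0.78
grasp_force: 0.0
```

Run:
```python
from h import *
from rig import *
import cv2
goto(.4826,-.1286,.2,-7)
f=grab_frame("top"); np.savez("top2.npz",K=f["K"],T=f["cam_to_world"],c=f["color"])
cv2.imwrite("pics/rack2.png",cv2.resize(f["color"][192:246,236:380,::-1],None,fx=5.5,fy=5.5,interpolation=cv2.INTER_CUBIC))
```

```text
t 16.75 pos [ 0.4811 -0.2525  0.2367] head -76.67 tilt [ 2.e-03  3.e-04 -1.e+00] j7 -0.588 F [-0.33  0.12 -0.43] M [0.012 0.214 0.001] tau7 -0.12
rowunits [ 0.1495 -0.601   0.1835] turn -69.67 deg -> -1.5482
```

View pics/rack2.png

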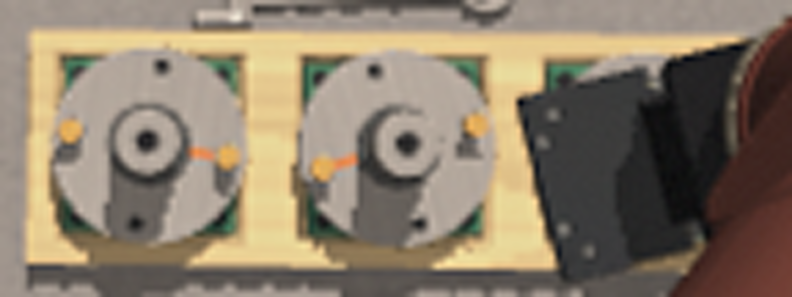

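Left and middle hubs show about 94° and 91° of turn; pins now at (70,130)/(228,157) and (323,168)/(475,125). The right hub is partly hidden by the gripper. Next I go to the middle spigot.

Emit:
{"method": "apply_moves", "body": {"rows": "0.15 -0.6 0.18 -0.19;0.15 -0.6 0.18 -0.38;0.15 -0.6 0.18 -0.57;0.15 -0.6 0.18 -0.76;0.15 -0.6 0.18 -0.95;0.15 -0.6 0.18 -1;0.15 -0.6 0.18 -1"}}

```text
t: 17.5
tcp_pos: [0.4812, -0.1286, 0.1988]
orientation: [-2.742, -1.531, 0.003]
force: [1.1, -0.3, -0.3]
grip_width: 0.784
grasp_force: 0.0
```

Emit:
{"method": "apply_moves", "body": {"rows": "0 0 0 -0.18;0 0 0 -0.36;0 0 0 -0.54;0 0 0 -0.69;0 0 0 -0.69;0 0 0 -0.69"}}

```text
t: 18.1
tcp_pos: [0.4817, -0.129, 0.1994]
orientation: [-2.238, -2.204, 0.001]
force: [-0.9, 0.1, 0.1]
grip_width: 0.779
grasp_force: 0.0
```

Run:
```python
from h import *
print(px2w("top2",crop([(408,143)],236,192),.088), px2w("top2",crop([(323,168),(475,125)],236,192),.054).mean(0))
goto(.4828,-.1285,.126,-.6)
```

```text
[[ 0.48283919 -0.12844888  0.088     ]] [ 0.48223785 -0.12758125  0.054     ]
t 18.1 pos [ 0.4817 -0.129   0.1994] head -0.87 tilt [-1.e-03 -2.e-04 -1.e+00] j7 0.314 F [-0.88  0.05  0.13] M [-0.157  0.077 -0.022] tau7 0.326
rowunits [0.0024 0.0059 0.3668] turn -0.27 deg -> -0.006
```

Emit:
{"method": "apply_moves", "body": {"rows": "0.002 0.004 0.15 0;0.002 0.004 0.25 0;0.002 0.004 0.32 0;0.002 0.004 0.355 0;0.002 0.004 0.366 0;0.002 0.004 0.366 0;0.002 0.004 0.366 0"}}

```text
t: 18.8
tcp_pos: [0.4833, -0.1286, 0.1273]
orientation: [2.233, 2.209, 0.001]
force: [0.1, 0.5, 0.4]
grip_width: 0.779
grasp_force: 0.0
```

Run:
```python
from h import *
goto(.4828,-.1285,.126,-.6)
```

```text
t 18.8 pos [ 0.4833 -0.1286  0.1273] head -0.62 tilt [ 1.e-03  1.e-04 -1.e+00] j7 0.452 F [0.07 0.55 0.38] M [-0.106  0.027 -0.031] tau7 -0.016
rowunits [ 0.0003 -0.0023  0.0065] turn -0.02 deg -> -0.0004
```

Emit:
{"method": "apply_moves", "body": {"rows": "0 0 0 0;0 0 0 0;0 0 0 0;0 0 0 0;0 0 0 0;0 0 0 0;0 0 0 0;0 0 0 0", "hand": 1}}

```text
t: 19.6
tcp_pos: [0.4831, -0.1285, 0.1267]
orientation: [2.232, 2.21, 0.0]
force: [2.1, -1.5, -1.9]
grip_width: 0.36
grasp_force: 30.0
```

Run:
```python
from h import *
goto(.4828,-.1285,.176,-.6)
```

```text
t 19.6 pos [ 0.4831 -0.1285  0.1267] head -0.57 tilt [ 3.e-04 -2.e-04 -1.e+00] j7 0.453 F [ 2.07 -1.54 -1.94] M [-0.041 -0.27   0.015] tau7 0.006
rowunits [-0.0003 -0.0012 -0.2464] turn 0.03 deg -> 0.0007
```

Emit:
{"method": "apply_moves", "body": {"rows": "0 0 -0.01 0;0 0 -0.03 0;0 0 -0.06 0;0 0 -0.1 0;0 0 -0.2 0;0 0 -0.35 0;0 0 -0.5 0;0 0 -0.62 0;0 0 -0.68 0;0 0 -0.68 0;0 0 -0.68 0"}}

```text
t: 20.7
tcp_pos: [0.4822, -0.1281, 0.2618]
orientation: [-2.231, -2.21, 0.001]
force: [1.0, 0.9, -9.6]
grip_width: 0.359
grasp_force: 30.0
```

Run:
```python
from h import *
goto(.5175,.2715,.2627,-7.4)
```

```text
t 20.7 pos [ 0.4822 -0.1281  0.2618] head -0.55 tilt [-1.3e-03  7.0e-04 -1.0e+00] j7 0.211 F [ 0.97  0.9  -9.59] M [-0.086  0.083  0.028] tau7 -0.07
rowunits [ 1.9998  0.1572 -0.0035] turn 6.85 deg -> 0.1523
```

Emit:
{"method": "apply_moves", "body": {"rows": "0.03 0.002 0 0;0.09 0.007 0 0;0.18 0.014 0 0;0.29 0.022 0 0.01;0.4 0.031 0 0.02;0.51 0.04 0 0.03;0.62 0.048 0 0.04;0.73 0.057 0 0.05;0.84 0.066 0 0.06;0.95 0.075 0 0.075"}}

```text
t: 21.7
tcp_pos: [0.4991, 0.0626, 0.2613]
orientation: [-2.297, -2.143, 0.004]
force: [-0.3, -0.4, -8.3]
grip_width: 0.362
grasp_force: 30.0
```

Emit:
{"method": "apply_moves", "body": {"rows": "0.11 0.009 0 0.01;0.22 0.017 0 0.02;0.33 0.026 0 0.03;0.44 0.035 0 0.04;0.55 0.043 0 0.05;0.65 0.051 0 0.06;0.75 0.059 0 0.07;0.83 0.066 0 0.075;0.89 0.07 0 0.075;0.93 0.073 0 0.075;0.95 0.074 0 0.075;0.95 0.075 0 0.075"}}

```text
t: 22.9
tcp_pos: [0.5278, 0.25, 0.2626]
orientation: [2.359, 2.075, -0.0]
force: [1.2, -0.3, -9.5]
grip_width: 0.356
grasp_force: 30.0
```

Run:
```python
from h import *
goto(.5175,.2715,.2627,-7.4)
```

```text
t 22.9 pos [0.5278 0.25   0.2626] head -7.32 tilt [-1.e-04 -2.e-04 -1.e+00] j7 -0.458 F [ 1.25 -0.33 -9.48] M [-0.228  0.083  0.004] tau7 -0.089
rowunits [ 0.1002 -0.0649 -0.0003] turn 0.08 deg -> 0.0018
```

Emit:
{"method": "apply_moves", "body": {"rows": "0.03 -0.02 0.02 0;0.06 -0.045 0.08 0;0.09 -0.06 0.17 0;0.1 -0.065 0.27 0;0.1 -0.065 0.36 0;0.1 -0.065 0.43 0;0.1 -0.065 0.48 0;0.1 -0.065 0.5 0;0.1 -0.065 0.5 0;0.1 -0.065 0.5 0"}}

```text
t: 23.9
tcp_pos: [0.5179, 0.2715, 0.1633]
orientation: [2.359, 2.075, 0.002]
force: [-0.3, -0.3, -8.8]
grip_width: 0.359
grasp_force: 30.0
```

Run:
```python
from h import *
from rig import *
import cv2
goto(.5175,.2715,.1627,-7.4)
fs={n:grab_frame(n) for n in("side","wrist")}
for n,f in fs.items(): np.savez(n+"3.npz",K=f["K"],T=f["cam_to_world"],c=f["color"])
cv2.imwrite("pics/s3.png",cv2.resize(fs["side"]["color"][95:165,175:275,::-1],None,fx=8,fy=8,interpolation=cv2.INTER_CUBIC))
cv2.imwrite("pics/w3.png",cv2.resize(fs["wrist"]["color"][:,:,::-1],(800,600),interpolation=cv2.INTER_CUBIC))
```

```text
t 23.9 pos [0.5179 0.2715 0.1633] head -7.34 tilt [ 8.e-04  5.e-04 -1.e+00] j7 -0.432 F [-0.3  -0.28 -8.8 ] M [-0.108  0.055  0.036] tau7 0.009
rowunits [-0.0002 -0.0019  0.0029] turn 0.06 deg -> 0.0014
```

View pics/s3.png

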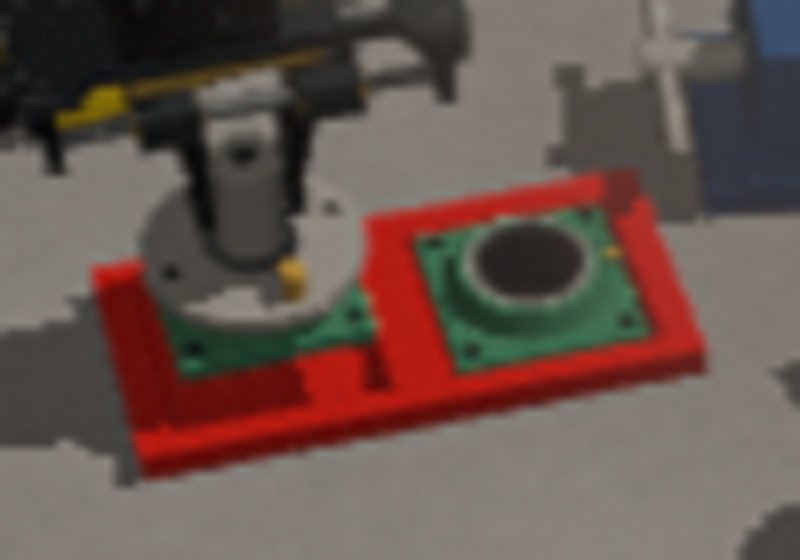

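View pics/w3.png

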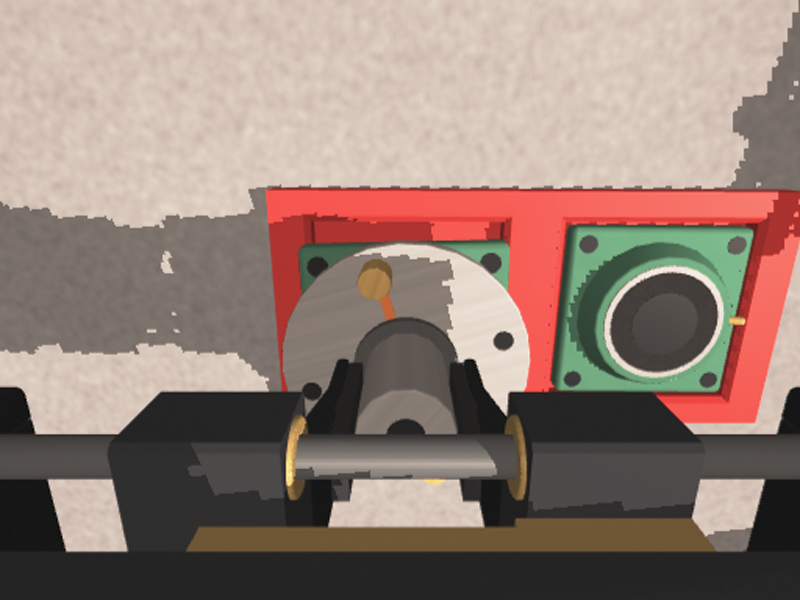

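The side view shows the unit hanging over the free pocket and level. In the wrist view, the housing's back edge (301,246)-(509,241) looks turned about 2° relative to the tray edge (267,189)-(795,192). I'll fit those edges with code.

Run:
```python
from h import *
c=np.load("wrist3.npz")["c"].astype(float)
g=c[:,:,1]-c[:,:,0]; r=c[:,:,0]-c[:,:,1]
def edge(m,cols,r0,r1,thr,z,tag):
    P=[]
    for u in cols:
        s=m[r0:r1,u]; k=np.argmax(s>thr)
        if k>0: P.append((u,r0+k-1+(thr-s[k-1])/(s[k]-s[k-1])))
    P=np.array(P); W=px2w("wrist3",P,z)[:,:2]
    for _ in range(3):
        # rear edge: W y vs along
        q=np.polyfit(W[:,0],W[:,1],1); e=W[:,1]-np.polyval(q,W[:,0]); W=W[abs(e)<2.5*e.std()+1e-6]
    print(tag,len(W),"ang",np.degrees(np.arctan(q[0])).round(2),"rms mm",(e.std()*1e3).round(2),"ends",W[0].round(4),W[-1].round(4))
    return W
zf=.1633-.1267+.004+.012
edge(g,list(range(198,225))+list(range(300,322)),148,175,10,zf,"housing")
edge(g,range(370,478),138,160,10,.016,"stripped")
edge(r,range(180,500),105,135,70,.016,"tray")
for n,p,z in(("housing corners",[(301,246),(509,241)],zf),("tray corner",[(267,189)],.016),("strip",[(568,226),(755,228),(720,391),(553,391)],.016),("mouth",[(304,217),(512,217)],.016),("spigot",[(405,330)],.12)):
    print(n,px2w("wrist3",(np.array(p)+.5)*.64-.5,z)[:,:2].round(4).tolist())
```

```text
housing 49 ang -6.08 rms mm 0.08 ends [0.4836 0.32  ] [0.5629 0.3113]
stripped 106 ang -7.93 rms mm 0.11 ends [0.6065 0.3065] [0.6855 0.2956]
tray 320 ang -7.52 rms mm 0.06 ends [0.4674 0.3421] [0.7018 0.311 ]
housing corners [[0.4799, 0.3196], [0.5658, 0.3107]]
tray corner [[0.4604, 0.3424]]
strip [[0.6015, 0.3067], [0.6916, 0.2941], [0.6804, 0.2067], [0.591, 0.2182]]
mouth [[0.4753, 0.3272], [0.5748, 0.3145]]
spigot [[0.5213, 0.3026]]
```

Run:
```python
from h import *
def proj(n,P):
    d=np.load(n+".npz");T=np.linalg.inv(d["T"]);q=(T[:3,:3]@np.array(P).T+T[:3,3:]).T;q=q@d["K"].T;return q[:,:2]/q[:,2:]
a=np.radians(-6.1);ex=np.array([np.cos(a),np.sin(a)]);ey=np.array([-ex[1],ex[0]]);c=np.array([.5180,.2712])
for dz in(0.0366,0.0236):
    C=[[*(c+45e-3*(i*ex+j*ey)),.016+dz] for i,j in((-1,1),(1,1),(1,-1),(-1,-1))]+[[*c,.088+dz]]
    B=[[*(c+45e-3*(i*ex+j*ey)),.004+dz] for i,j in((1,-1),(-1,-1))]
    print(dz,"wrist view",((proj("wrist3",C)+.5)/.64-.5).round(0).tolist())
    print("side crop",((proj("side3",C+B)-[175,95]+.5)*8-.5).round(0).tolist())
print("cam",np.load("wrist3.npz")["T"].round(3))
```

```text
0.0366 wrist view [[296.0, 244.0], [513.0, 239.0], [504.0, 429.0], [313.0, 433.0], [407.0, 433.0]]
side crop [[135.0, 224.0], [329.0, 185.0], [379.0, 318.0], [179.0, 360.0], [244.0, 149.0], [381.0, 338.0], [182.0, 380.0]]
0.0236 wrist view [[302.0, 238.0], [507.0, 234.0], [499.0, 415.0], [318.0, 418.0], [407.0, 411.0]]
side crop [[138.0, 245.0], [331.0, 206.0], [381.0, 340.0], [182.0, 381.0], [247.0, 172.0], [382.0, 359.0], [184.0, 400.0]]
cam [[ 0.992 -0.121 -0.038  0.528]
 [-0.127 -0.945 -0.301  0.354]
 [ 0.001  0.303 -0.953  0.255]
 [ 0.     0.     0.     1.   ]]
```

No slip: the predicted spigot top and flange corners match the side view, and the position agrees within 1 mm. I'll correct the yaw by 1.4° and lower in slow steps.

Emit:
{"method": "apply_moves", "body": {"rows": "0 0.002 0 0.016;0 0.002 0 0.032;0 0.002 0.02 0.032;0 0.002 0.04 0.032;0 0.002 0.06 0.032;0 0.002 0.08 0.032;0 0.002 0.095 0.032;0 0.002 0.105 0.032;0 0.002 0.11 0.032;0 0.002 0.11 0.032"}}

```text
t: 25.0
tcp_pos: [0.5179, 0.2713, 0.1406]
orientation: [2.385, 2.045, -0.0]
force: [-0.1, 0.3, -8.9]
grip_width: 0.357
grasp_force: 30.0
```

Run:
```python
from h import *
goto(.5183,.2716,.1267,-8.84)
```

```text
t 25.0 pos [0.5179 0.2713 0.1406] head -8.77 tilt [-1.e-04 -2.e-04 -1.e+00] j7 -0.436 F [-0.08  0.29 -8.89] M [-0.083  0.043  0.017] tau7 0.019
rowunits [0.0019 0.0019 0.0693] turn 0.07 deg -> 0.0017
```

Emit:
{"method": "apply_moves", "body": {"rows": "0.002 0.002 0 0;0.002 0.002 0.006 0;0.002 0.002 0.012 0;0.002 0.002 0.018 0;0.002 0.002 0.024 0;0.002 0.002 0.03 0;0.002 0.002 0.036 0;0.002 0.002 0.042 0;0.002 0.002 0.048 0;0.002 0.002 0.05 0;0.002 0.002 0.05 0"}}

```text
t: 26.1
tcp_pos: [0.5183, 0.2716, 0.1306]
orientation: [2.385, 2.045, -0.0]
force: [0.5, -0.3, -9.6]
grip_width: 0.355
grasp_force: 30.0
```

Run:
```python
from h import *
goto(.5183,.2716,.1267,-8.84)
```

```text
t 26.1 pos [0.5183 0.2716 0.1306] head -8.76 tilt [-1.e-04 -2.e-04 -1.e+00] j7 -0.428 F [ 0.48 -0.3  -9.58] M [-0.107  0.05  -0.009] tau7 0.009
rowunits [-0.0001  0.0001  0.0194] turn 0.08 deg -> 0.0017
```

Entering cleanly; the last 4 mm.

Emit:
{"method": "apply_moves", "body": {"rows": "0 0 0.003 0;0 0 0.006 0;0 0 0.009 0;0 0 0.012 0;0 0 0.015 0;0 0 0.017 0;0 0 0.019 0;0 0 0.019 0;0 0 0.019 0"}}

```text
t: 27.0
tcp_pos: [0.5183, 0.2717, 0.1269]
orientation: [2.385, 2.045, -0.0]
force: [0.1, 0.4, -8.9]
grip_width: 0.361
grasp_force: 30.0
```

Run:
```python
from h import *
goto(.5183,.2716,.1267,-8.84)
```

```text
t 27.0 pos [0.5183 0.2717 0.1269] head -8.76 tilt [ 0. -0. -1.] j7 -0.424 F [ 0.09  0.37 -8.9 ] M [-0.048  0.08   0.066] tau7 -0.003
rowunits [-0.0003 -0.0001  0.0008] turn 0.08 deg -> 0.0017
```

Emit:
{"method": "apply_moves", "body": {"rows": "0 0 0.002 0;0 0 0.003 0;0 0 0.003 0;0 0 0.003 0"}}

```text
t: 27.4
tcp_pos: [0.5184, 0.2716, 0.1267]
orientation: [-2.385, -2.045, -0.0]
force: [-4.6, -2.7, 3.3]
grip_width: 0.36
grasp_force: 30.0
```

Emit:
{"method": "apply_moves", "body": {"rows": "0 0 0.002 0;0 0 0.003 0;0 0 0.003 0;0 0 0.003 0"}}

```text
t: 27.8
tcp_pos: [0.5184, 0.2716, 0.1267]
orientation: [-2.384, -2.045, -0.0]
force: [-6.3, -3.4, 10.4]
grip_width: 0.358
grasp_force: 30.0
```

It is on the floor. I'll ease off the load and release.

Emit:
{"method": "apply_moves", "body": {"rows": "0 0 -0.003 0;0 0 -0.004 0;0 0 -0.004 0"}}

```text
t: 28.1
tcp_pos: [0.5184, 0.2717, 0.1267]
orientation: [-2.385, -2.045, -0.0]
force: [-4.2, -3.0, 5.3]
grip_width: 0.357
grasp_force: 30.0
```

Emit:
{"method": "apply_moves", "body": {"rows": "0 0 0 0;0 0 0 0;0 0 0 0;0 0 0 0;0 0 0 0;0 0 0 0", "hand": -0.3}}

```text
t: 28.7
tcp_pos: [0.5184, 0.2717, 0.1265]
orientation: [2.385, 2.045, 0.0]
force: [0.2, -0.1, 0.7]
grip_width: 0.646
grasp_force: 0.0
```

Emit:
{"method": "apply_moves", "body": {"rows": "0 0 -0.05 0;0 0 -0.15 0;0 0 -0.3 0;0 0 -0.5 0;0 0 -0.7 0;0 0 -0.7 0;-0.5 -0.3 -0.7 0;-1 -0.6 -0.7 0;-1 -0.6 -0.7 0;-1 -0.6 -0.7 0;-1 -0.6 -0.7 0;-1 -0.6 -0.7 0"}}

```text
t: 29.9
tcp_pos: [0.3671, 0.0896, 0.2642]
orientation: [2.386, 2.042, -0.011]
force: [0.3, -0.1, 0.5]
grip_width: 0.65
grasp_force: 0.0
```

Run:
```python
from h import *
from rig import *
import cv2
goto(.5183,.2716,.1267,-8.84)
f=grab_frame("top"); np.savez("top4.npz",K=f["K"],T=f["cam_to_world"],c=f["color"])
g=grab_frame("side"); np.savez("side4.npz",K=g["K"],T=g["cam_to_world"],c=g["color"])
a=cv2.resize(f["color"][136:246,136:380],None,fx=3.2,fy=3.2,interpolation=cv2.INTER_CUBIC)[:340]
b=cv2.resize(g["color"][105:170,175:275],None,fx=3.7,fy=3.7,interpolation=cv2.INTER_CUBIC)
o=np.zeros((600,800,3),np.uint8); o[:a.shape[0],:a.shape[1]]=a[:,:800]; o[345:345+b.shape[0],:b.shape[1]]=b
d=cv2.resize(g["color"][150:310,170:310],(223,255)); o[345:600,400:623]=d
cv2.imwrite("pics/f.png",o[:,:,::-1])
```

```text
t 29.9 pos [0.3671 0.0896 0.2642] head -8.87 tilt [-0.0045 -0.0054 -1.    ] j7 -0.784 F [ 0.34 -0.07  0.48] M [-0.099  0.041 -0.056] tau7 -0.204
rowunits [1.0198 0.6092 0.6791] turn -0.03 deg -> -0.0007
```

View pics/f.png

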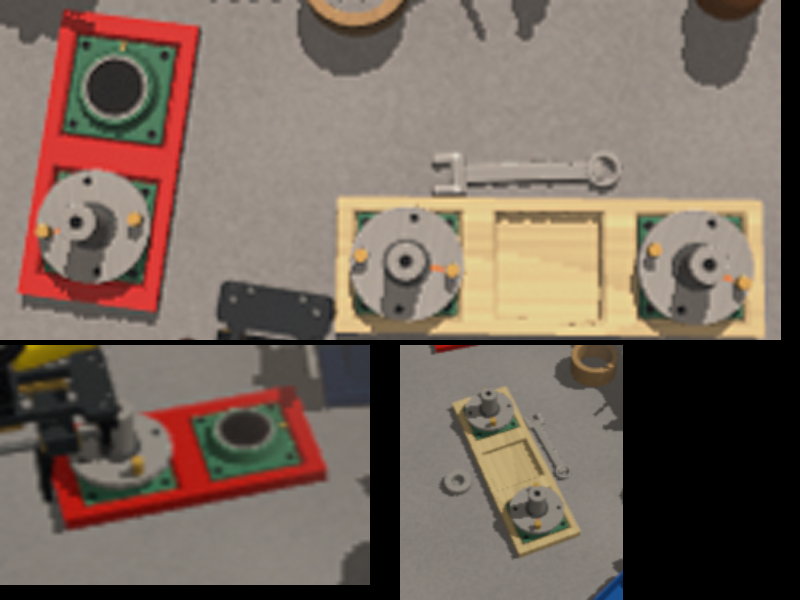

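The final view shows the unit level in the tray's free pocket at about (95,225). The middle rack pocket is empty, both free-running units are in place with their pins turned, and the bystanders look unmoved.

Emit:
{"method": "apply_moves", "body": {"rows": "0 0 0 0;0 0 0 0;0 0 0 0;0 0 0 0"}}

```text
t: 30.4
tcp_pos: [0.3694, 0.0926, 0.2667]
orientation: [-2.384, -2.046, -0.001]
force: [0.2, 0.6, -0.1]
grip_width: 0.649
grasp_force: 0.0
```

```bash
python3 -c "
from rig import *
print(job_done())"
```

```text
the job is handed in; nothing more can be done
None
```

I turned all three hubs 91–95°, found the middle one stiff at about 0.21 N m, seated that unit on the floor of the free pocket in the red tray, and handed the job in at about 30 s.

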